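# Nest the stacking beakers

## Robot

A 6-joint arm with a two-finger parallel gripper is mounted at the origin on a cart in front of the work surface, level with it; the furniture and walls round the work are solid. World frame = base frame: x ahead of the robot, y to its left, z up, the work surface at z = 0. Lengths are in m, angles in rad, forces in N, time in s.
With the tool pointing down it reaches from about 0.35 to 0.725 m from the base axis. Payload 6 kg.
Tool frame: the origin (TCP) lies on the centre line of the jaws, within the pads' length; the fingertips stand 11 mm ahead of it and the grasp point (between the pads) lies 8 mm behind it; z points along the fingers, y is the line along which they close (so a half turn about z gives the same grasp; the last joint's range is limited). The gripper opens to 85 mm and grips with 20 to 120 N. Pads are 22 mm wide; open, the fingers measure 114 mm over their backs; the gripper's body (76 mm by 85 mm) begins 54 mm behind the grasp point. The pads swing forward as they close: fully open they stand 13 mm farther back than shut.
Start: joints at [1.64, 0.04, 0.085, 0, -1.615, -0.334], TCP at [0.157, 0.579, 0.242] pointing down, gripper open.
Joint ranges: [-2.56, 2.56], [-1.29, 2.01], [-1.08, 1.49], [-3.29, 1.98], [-2.81, -0.18], [-2.99, 2.99]. Speed limits (rad/s): [2.57, 2.57, 3.01, 3.14, 3.14, 3.14].

## Interface

Orientations are given as [roll, pitch, yaw] about the fixed x, y, z axes, in that order (R = Rz(yaw) Ry(pitch) Rx(roll)).
In Python, from station import sensors, optics, job_done gives the robot as it stands.
- The arm moves only by the tool send_rows, never from a script. Its argument "steps" is a list of rows, each a list of 7 numbers: the shift along the tool's x, y, z normalised to -1 to 1, where 1 is 2 cm, then the turn, a rotation vector about the tool's x, y, z normalised to -1 to 1, where 1 is 0.1 rad, then the opening, from -1 (shut) to 1 (fully open), so that 0 is half open. A call has 1 to 20 rows; each row shifts and turns the commanded pose from where the row before left it, along the tool's axes as they then stand; what a row does not reach is not made up. A row lasts 1/12 s, in which the tool goes at most 41.7 mm and 7.16 degrees, less where a joint would pass 70% of its speed; a pose out of reach is approached as far as the arm can. A call with a number of a shift or a turn outside -1 to 1 is refused whole. A call with a gripper value outside its range is refused whole. The fingers move at their own pace and stop on an object; the grip force is fixed at half the most. Time passes only in rows, so rows that do not move let the fingers close. It gives the time, the measured TCP pose, the force, the opening and the grip force at its end, in the units of the state.
- sensors.sense(): the state, without advancing time (a new reading comes with each control period).
- optics.snapshot(name): name is "scene" or "top"; returns a dict with "color" (400x640x3 uint8, blue, green, red), "intrinsics" (3x3 intrinsics, pixels), "dist_coeffs" ([k1, k2, p1, p2, k3] as OpenCV has them; the pictures are not rectified), "camera_from_world" (4x4, takes a point from world to camera coordinates). Camera axes: x right, y up, looking along -z (the intrinsics and any distortion apply to the point x, -y, -z); pixel columns grow to the right and rows downward; lengths in m; the calibration is good to about 2 mm. A picture is of the moment at which its call begins. There is no depth.
- job_done(): hands the job in; it is judged then, once.
The state is a dict: "t": time; "joints": joint angles; "qd": joint speeds; "effort": joint torques, N m; "tool_pos": TCP position; "tcp_rot": TCP orientation; "wrist_force": force on the tool from outside, world axes, zero at the start; "ft_torque": the same for the moment, N m; "grip_width": finger opening in m; "grip_force": force on a finger pad.
Only numpy, scipy, OpenCV 4.12 (cv2) and the standard library are available. Lean on these libraries where they do the work, as an engineer would, in place of code of your own. Each camera call takes 0.05 s, during which the arm holds its last target. There are 200 camera calls.

## Task

Tidy the full-size steel stacking beakers into one stack: nest the two that stand on the bare counter into the one on the round cork trivet, each upright and fully home in the one below. That lowest beaker stays where it is on its trivet, and the small beaker stays where it stands.

Things in the scene. Friction and masses are not known exactly. Their poses are not given: they have to be found in the camera images.
- beaker_base_collar (a point): Lowest beaker: plain steel, round, open, mouth up, loose on a fixed round cork trivet (116 mm across, 8 mm thick). All three full-size beakers are alike: 72 mm high, wall 2.5 mm, about 0.12 kg; straight collar (upper 39 mm) 62 mm across outside, 57 inside. Point: on the axis, mid-collar, 53 mm above the underside, 19 mm below the rim; z up.
- beaker_a_collar (a point): Loose full-size steel beaker to move, mouth up on the bare counter; same point as on beaker_base. Below the collar a sloping shoulder, 5 mm high, leads in to a tapered foot part 28 mm high, 47 mm across under the shoulder, 38 mm at the bottom. Nested, the foot part is inside the collar below and the shoulder rests on its rim.
- beaker_b_collar (a point): The other loose full-size beaker to move, mouth up on the bare counter; same shape and point. Either may go in first. Fully home a beaker stands 41 mm higher than the one below and its whole collar shows, so fingers that reach no lower than 39 mm below its rim stay clear of the beaker below. Yaw is of no account (round).
- beaker_small_collar (a point): Small beaker, to be left alone: same shape and steel, but only 50 mm high and 43 mm across the collar, loose on the bare counter. Point: on its axis, mid-collar, 37 mm above its underside, 13 mm below its rim; z up.
Mind the look-alikes: they are no part of the job. Leave any green look-alike of the part that bears beaker_a_collar alone.

How it is judged:
At the end, for the whole second after the job is handed in: Both loose full-size beakers are stacked in the one on the trivet: each within 10 mm of centred on the one below and 36 to 46 mm above it (home is 41), all upright within 10 degrees, at rest; the lowest and the small beaker within 25 mm of where they started (((horizontal distance between beaker_a_collar and beaker_base_collar below 0.01 m and z of beaker_a_collar in the frame of beaker_base_collar between 0.036 and 0.046 m and horizontal distance between beaker_b_collar and beaker_a_collar below 0.01 m and z of beaker_b_collar in the frame of beaker_a_collar between 0.036 and 0.046 m) or (horizontal distance between beaker_b_collar and beaker_base_collar below 0.01 m and z of beaker_b_collar in the frame of beaker_base_collar between 0.036 and 0.046 m and horizontal distance between beaker_a_collar and beaker_b_collar below 0.01 m and z of beaker_a_collar in the frame of beaker_b_collar between 0.036 and 0.046 m)) and angle between each of beaker_base_collar, beaker_a_collar, beaker_b_collar's own z axis and vertical below 0.17 rad and distance of each of beaker_base_collar, beaker_small_collar from where it was at the start of the episode below 0.025 m and linear speed of each of beaker_a, beaker_b below 0.02 m/s); the robot touches nothing.
It fails at once if the small beaker is pushed away or knocked over (distance of beaker_small_collar from where it was at the start of the episode above 0.03 m).
It also fails if it takes over 48 s, if anything falls off the work surface, if the arm or the gripper's body presses on something with over 40 N, if the wrist force passes 120 N, or if a joint passes its speed limit or range.

## Working session

There is one attempt and no reset: what is moved stays moved. The work goes in short steps, Python scripts to look and compute and a tool call to move; the robot and the scene stay as the last step left them, time stands still between calls to the robot, and variables do not carry over. Pictures are saved under pics/ and viewed, at most 10 in all, crops included, and the job is handed in when it is done.

Besides the shell and the picture viewer there is one more tool, called by a JSON object that holds its "name" and its "arguments". send_rows: Moves the arm, as the interface text tells. Scaled input: -1 to 1 covers 2 cm each way for a shift and 0.1 rad each way for a turn. Its arguments: {"type":"object","properties":{"steps":{"type":"array","items":{"type":"array","items":{"type":"number"}}}},"required":["steps"]}

```bash
mkdir -p pics; python3 - <<'E'
from station import sensors, optics
import cv2,numpy as np,pickle
s=sensors.sense();print(s)
d={}
for n in("scene","top"):
    o=optics.snapshot(n);d[n]=o;cv2.imwrite(f"pics/{n}0.png",o["color"]);print(n,o["intrinsics"],o["dist_coeffs"],o["camera_from_world"])
pickle.dump(d,open("d0.pkl","wb"))
E
```

```text
{'t': 0.0, 'joints': array([ 1.63969153e+00,  4.08170534e-02,  8.38113536e-02, -4.76352989e-04,
       -1.61547909e+00, -3.33731101e-01]), 'qd': array([-0.00045914,  0.00130884,  0.00078873,  0.00011409, -0.00087755,
        0.00127907]), 'effort': array([ 5.83561359e-05, -3.68215406e+01,  3.47416377e+01,  6.93218485e+00,
       -5.35989398e-03,  1.13134984e-06]), 'tool_pos': array([0.1568661 , 0.57881761, 0.24127368]), 'tcp_rot': array([ 3.13984145e+00, -1.03434970e-04, -2.64814930e-01]), 'wrist_force': array([-0.40432054,  0.49289265,  0.75925283]), 'ft_torque': array([-0.0320828 ,  0.01271398, -0.01964087]), 'grip_force': 0.0, 'grip_width': 0.08566055526689731}
scene [[459.92155975   0.         317.14048692]
 [  0.         459.92155975 194.82785549]
 [  0.           0.           1.        ]] [-0.12426257  0.          0.          0.          0.        ] [[ 0.62573304 -0.78001226  0.00624717 -0.28358467]
 [ 0.47879966  0.39039542  0.78634744 -0.35326806]
 [-0.61579952 -0.48905243  0.61775292 -0.518225  ]
 [ 0.          0.          0.          1.        ]]
top [[419.19680643   0.         323.43434187]
 [  0.         419.19680643 200.90815225]
 [  0.           0.           1.        ]] [-0.07661781  0.          0.          0.          0.        ] [[ 0.02840779 -0.99947402  0.01564211  0.04837748]
 [ 0.99628844  0.02958233  0.08083464 -0.52049088]
 [-0.08125485  0.01328772  0.99660478 -0.87146601]
 [ 0.          0.          0.          1.        ]]
```

View pics/scene0.png

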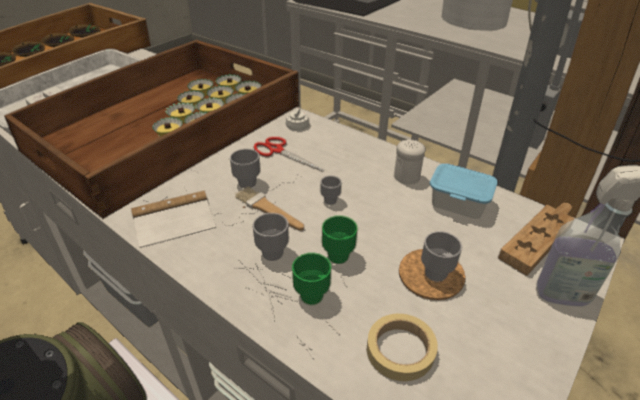

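View pics/top0.png

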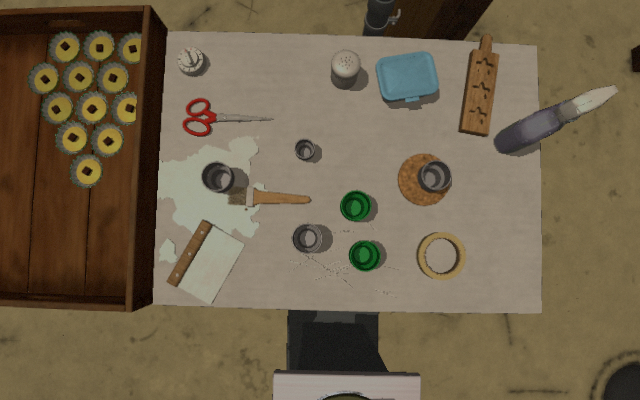

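The top view shows the beakers to move near (218,178) and (307,238). The base on its trivet is near (433,176) and the small beaker near (305,150). Green look-alikes sit at (355,206) and (364,255). I'll measure the rims next.

```bash
cat > h.py <<'E'
import cv2,numpy as np
def ray(o,uv):
    p=cv2.undistortPoints(np.array([[uv]],float),o["intrinsics"],np.array(o["dist_coeffs"]))[0,0]
    T=o["camera_from_world"];R=T[:3,:3];return -R.T@T[:3,3],R.T@np.array([p[0],-p[1],-1])
def plane(o,uv,z):
    c,d=ray(o,uv);return c+d*(z-c[2])/d[2]
def proj(o,P):
    T=o["camera_from_world"];q=np.atleast_2d(P)@T[:3,:3].T+T[:3,3];q=q*[1,-1,-1]
    return cv2.projectPoints(q,np.zeros(3),np.zeros(3),o["intrinsics"],np.array(o["dist_coeffs"]))[0][:,0]
def rect(o,c,z,h=.055,n=220):
    # ortho patch of plane z around c: col=-y,row=-x ; 0.5mm/px
    s=2*h/n;i,j=np.mgrid[0:n,0:n];P=np.stack([c[0]+h-s*(i+.5),c[1]+h-s*(j+.5),np.full(i.shape,z)],-1).reshape(-1,3)
    m=proj(o,P).astype(np.float32).reshape(n,n,2);return cv2.remap(o["color"],m[...,0],m[...,1],cv2.INTER_CUBIC)
E
python3 - <<'E'
from h import *
import pickle
d=pickle.load(open("d0.pkl","rb"))
rows=[]
for n,uv,us,z,r in(("A",(218,178),(245,159),.072,31),("B",(307,238),(271,229),.072,31),("base",(433,176),(441,243),.08,31),("small",(305,150),(331,184),.05,21.5),("g1",(355,206),(339,229),.072,31),("g2",(364,255),(312,268),.072,31)):
    c=plane(d["top"],uv,z);row=[]
    print(n,c.round(3),plane(d["scene"],us,z).round(3))
    for cam in("top","scene"):
        im=rect(d[cam],c,z);g=cv2.GaussianBlur(cv2.cvtColor(im,cv2.COLOR_BGR2GRAY),(5,5),1)
        H=cv2.HoughCircles(g,cv2.HOUGH_GRADIENT_ALT,1,10,param1=60,param2=.3,minRadius=int(2*r-8),maxRadius=int(2*r+5))
        if H is not None:
            for u,v,rr in H[0][:3,:3]:
                print("  ",cam,(c[:2]+.055-.0005*np.array([v+.5,u+.5])).round(4),rr/2)
                cv2.circle(im,(int(u),int(v)),int(rr),(0,0,255),1)
        row.append(im)
    rows.append(np.vstack(row))
im=np.vstack([np.hstack(rows[:3]),np.hstack(rows[3:])])
cv2.imwrite("pics/rims.png",cv2.resize(im,None,fx=.66,fy=.66))
E
```

```text
A [0.555 0.278 0.072] [0.553 0.272 0.072]
   top [0.5585 0.2823] 29.344463
   scene [0.5585 0.2798] 30.630575
B [0.44  0.095 0.072] [0.431 0.083 0.072]
   top [0.4379 0.0925] 29.883295
   top [0.4409 0.0735] 30.095316
   scene [0.4389 0.0935] 29.476894
base [ 0.571 -0.155  0.08 ] [ 0.574 -0.162  0.08 ]
   top [ 0.5747 -0.1613] 29.933277
   top [ 0.5697 -0.1498] 28.246593
   scene [ 0.5747 -0.1648] 29.565975
small [0.622 0.105 0.05 ] [0.62  0.099 0.05 ]
   top [0.6248 0.1075] 20.641048
   top [0.6153 0.0885] 19.490433
   scene [0.6258 0.1055] 20.701153
g1 [0.506 0.001 0.072] [ 0.504 -0.007  0.072]
   top [0.5091 0.0008] 29.939821
   scene [ 0.5096 -0.0042] 29.398237
g2 [ 0.409 -0.02   0.072] [ 0.405 -0.028  0.072]
   top [ 0.4073 -0.0219] 29.683191
   top [ 0.4083 -0.0329] 30.543684
   scene [ 0.4068 -0.0229] 29.911127
```

View pics/rims.png

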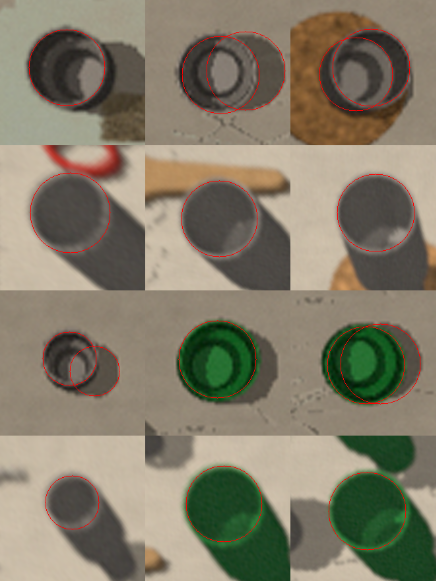

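The rim positions agree across both views: A (0.558, 0.281), B (0.438, 0.093), base (0.575, -0.163) and small (0.625, 0.106). The radii match the sizes given. I'll turn the tool to yaw 0 and go to A.

{"name": "send_rows", "arguments": {"steps": [[0,0,0,0,0,-0.88,1],[0,0,0,0,0,-0.88,1],[0,0,0,0,0,-0.88,1],[1,0.74,0,0,0,0,1],[1,0.74,0,0,0,0,1],[1,0.74,0,0,0,0,1],[1,0.74,0,0,0,0,1],[1,0.74,0,0,0,0,1],[1,0.74,0,0,0,0,1],[1,0.74,0,0,0,0,1],[1,0.74,0,0,0,0,1],[1,0.74,0,0,0,0,1],[1,0.74,0,0,0,0,1],[1,0.74,0,0,0,0,1],[1,0.74,0,0,0,0,1],[1,0.74,0,0,0,0,1],[1,0.74,0,0,0,0,1],[1,0.74,0,0,0,0,1],[1,0.74,0,0,0,0,1],[1,0.74,0,0,0,0,1]]}}

```text
t: 1.77
tool_pos: [0.4975, 0.3263, 0.2418]
tcp_rot: [3.141, 0.001, -0.001]
wrist_force: [-0.1, 0.9, -0.3]
grip_width: 0.0857
grip_force: 0.0
```

{"name": "send_rows", "arguments": {"steps": [[0.77,0.57,0,0,0,0,1],[0.77,0.57,0,0,0,0,1],[0.77,0.57,0,0,0,0,1],[0.77,0.57,0,0,0,0,1],[0,0,1,0,0,0,1],[0,0,1,0,0,0,1],[0,0,1,0,0,0,1],[0,0,1,0,0,0,1],[0,0,1,0,0,0,1],[0,0,0.6,0,0,0,1],[0,0,0,0,0,0,1]]}}

```text
t: 2.68
tool_pos: [0.5569, 0.2807, 0.1263]
tcp_rot: [3.138, 0.005, -0.001]
wrist_force: [0.8, -0.3, -0.9]
grip_width: 0.0857
grip_force: 0.0
```

```bash
python3 - <<'E'
from station import sensors, optics
import cv2,numpy as np
print(sensors.sense()["tool_pos"])
a=optics.snapshot("top")["color"][110:250,140:300];b=optics.snapshot("scene")["color"][80:220,170:330]
cv2.imwrite("pics/c1.png",cv2.resize(np.hstack([a,b]),None,fx=2.4,fy=2.4,interpolation=cv2.INTER_CUBIC))
E
```

```text
[0.55688643 0.28069605 0.12633921]
```

View pics/c1.png

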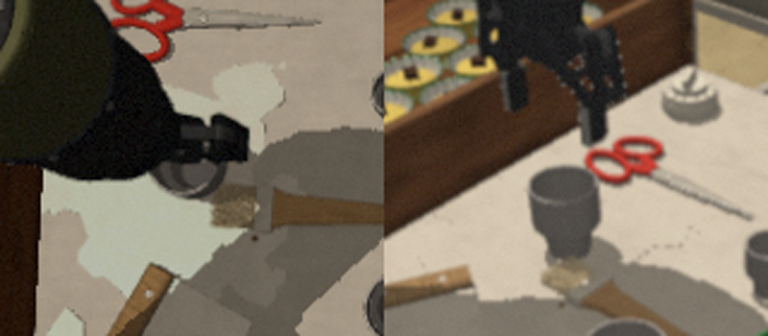

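```bash
python3 - <<'E'
from h import *
import pickle
d=pickle.load(open("d0.pkl","rb"))
for z in(.115,.13):
  P=[[.557,.281+s,z] for s in(-.057,-.043,.043,.057)]
  print(z,((proj(d["top"],P)-[140,110])*2.4).round(),((proj(d["scene"],P)-[170,80])*2.4+[384,0]).round())
# measured tip mid in scene crop (552,122)
print(plane(d["scene"],((552-384)/2.4+170,122/2.4+80),.115+.013), plane(d["scene"],((552-384)/2.4+170,122/2.4+80),.115))
E
```

```text
0.115 [[242. 155.]
 [225. 154.]
 [118. 151.]
 [101. 151.]] [[604. 164.]
 [592. 158.]
 [521. 125.]
 [510. 120.]]
0.13 [[239. 152.]
 [221. 152.]
 [112. 149.]
 [ 94. 148.]] [[603. 148.]
 [590. 143.]
 [519. 110.]
 [508. 105.]]
[0.56268476 0.28942398 0.128     ] [0.57743527 0.30668064 0.115     ]
```

The fingertips project where the image shows them, with the open pads about 13 mm farther back, so the gripper is centred on A. I'll go down and grip.

{"name": "send_rows", "arguments": {"steps": [[0.08,0,0.8,0,0,0,1],[0,0,0.8,0,0,0,1],[0,0,0.8,0,0,0,1],[0,0,0.8,0,0,0,1],[0,0,0.8,0,0,0,1],[0,0,0,0,0,0,1],[0,0,0,0,0,0,0.2],[0,0,0,0,0,0,-0.2],[0,0,0,0,0,0,-1],[0,0,0,0,0,0,-1],[0,0,0,0,0,0,-1],[0,0,0,0,0,0,-1],[0,0,0,0,0,0,-1]]}}

```text
t: 3.87
tool_pos: [0.5614, 0.2823, 0.0533]
tcp_rot: [-3.14, -0.004, -0.0]
wrist_force: [-0.8, -0.3, 5.8]
grip_width: 0.0602
grip_force: 65.4
```

{"name": "send_rows", "arguments": {"steps": [[0,0,-0.3,0,0,0,-1],[0,0,-0.6,0,0,0,-1],[0,0,-1,0,0,0,-1],[0,0,-1,0,0,0,-1],[0,0,-1,0,0,0,-1],[0,0,-1,0,0,0,-1],[0,0,-1,0,0,0,-1],[0,0,-0.6,0,0,0,-1],[0,0,0,0,0,0,-1],[0,0,0,0,0,0,-1]]}}

```text
t: 4.7
tool_pos: [0.5599, 0.2818, 0.1805]
tcp_rot: [-3.141, -0.0, -0.001]
wrist_force: [0.3, 0.0, -2.5]
grip_width: 0.0598
grip_force: 65.0
```

```bash
python3 - <<'E'
from station import sensors, optics
import cv2,numpy as np
s=sensors.sense();print(s["tool_pos"],s["tcp_rot"],s["wrist_force"],s["grip_width"])
a=optics.snapshot("top")["color"][110:250,140:300];b=optics.snapshot("scene")["color"][40:180,170:330]
cv2.imwrite("pics/c2.png",cv2.resize(np.hstack([a,b]),None,fx=2.4,fy=2.4,interpolation=cv2.INTER_CUBIC))
E
```

```text
[0.55990759 0.28178315 0.18050684] [-3.14065256e+00 -1.84822323e-04 -8.22650785e-04] [ 2.91384427e-01  1.72270858e-03 -2.50321073e+00] 0.05981656524379868
```

View pics/c2.png

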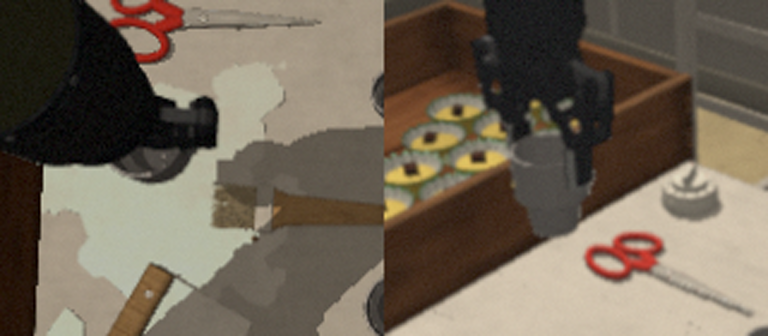

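Beaker A is held upright at crop (553,180). I'll carry it over to the base.

{"name": "send_rows", "arguments": {"steps": [[0.04,0.5,0,0,0,0,-1],[0.04,1,0,0,0,0,-1],[0.04,1,0,0,0,0,-1],[0.04,1,0,0,0,0,-1],[0.04,1,0,0,0,0,-1],[0.04,1,0,0,0,0,-1],[0.04,1,0,0,0,0,-1],[0.04,1,0,0,0,0,-1],[0.04,1,0,0,0,0,-1],[0.04,1,0,0,0,0,-1],[0.04,1,0,0,0,0,-1],[0.04,1,0,0,0,0,-1],[0.04,1,0,0,0,0,-1],[0.04,1,0,0,0,0,-1],[0.04,1,0,0,0,0,-1],[0.04,1,0,0,0,0,-1],[0.04,1,0,0,0,0,-1],[0.04,1,0,0,0,0,-1],[0.04,1,0,0,0,0,-1],[0.04,1,0,0,0,0,-1]]}}

```text
t: 6.47
tool_pos: [0.5748, -0.1099, 0.179]
tcp_rot: [3.141, 0.002, -0.001]
wrist_force: [0.3, -0.7, -0.8]
grip_width: 0.0601
grip_force: 65.0
```

{"name": "send_rows", "arguments": {"steps": [[0,1,0,0,0,0,-1],[0,1,0,0,0,0,-1],[0,0.5,0,0,0,0,-1],[0,0.25,0,0,0,0,-1],[0,0,0,0,0,0,-1],[0,0,0,0,0,0,-1],[0,0,0,0,0,0,-1]]}}

```text
t: 7.05
tool_pos: [0.5756, -0.1627, 0.1802]
tcp_rot: [-3.141, 0.0, -0.0]
wrist_force: [-0.2, 0.3, -1.4]
grip_width: 0.0601
grip_force: 65.1
```

```bash
python3 - <<'E'
from station import sensors, optics
from h import *
s=sensors.sense();p=s["tool_pos"];print(p,s["wrist_force"],s["grip_width"])
o=optics.snapshot("scene");t=optics.snapshot("top")
P=[[.575,-.163,.08],[p[0],p[1],p[2]-.049],[p[0],p[1],p[2]+.023]]
q=proj(o,P);print(q.round(1),proj(t,P).round(1))
x0,y0=360,120
a=cv2.resize(o["color"][y0:y0+160,x0:x0+160],None,fx=2.4,fy=2.4,interpolation=cv2.INTER_CUBIC)
b=cv2.resize(t["color"][110:270,360:520],None,fx=2.4,fy=2.4,interpolation=cv2.INTER_CUBIC)
cv2.imwrite("pics/c3.png",np.hstack([a,b]))
E
```

```text
[ 0.57561245 -0.16271     0.18019088] [-0.24322098  0.33078853 -1.3985379 ] 0.06013102168962653
[[441.9 243. ]
 [447.7 219.1]
 [456.6 182.2]] [[436.9 174.1]
 [444.4 169.9]
 [456.9 163.5]]
```

View pics/c3.png

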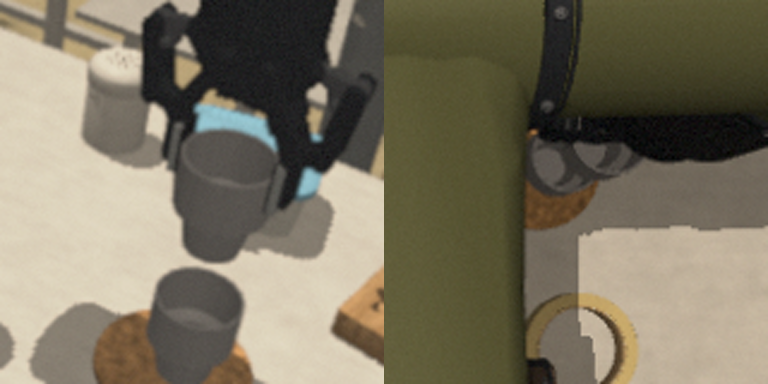

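The held rim is at crop (229,157) and the base rim at (198,300). Both match the projections if the rim sits 19 mm above the TCP, so home is at TCP z ≈ 0.102. I'll lower it.

{"name": "send_rows", "arguments": {"steps": [[0,0,0.5,0,0,0,-1],[0,0,0.6,0,0,0,-1],[0,0,0.6,0,0,0,-1],[0,0,0.5,0,0,0,-1],[0,0,0.4,0,0,0,-1],[0,0,0.4,0,0,0,-1],[0,0,0.3,0,0,0,-1],[0,0,0.2,0,0,0,-1],[0,0,0,0,0,0,-1],[0,0,0,0,0,0,-1]]}}

```text
t: 7.98
tool_pos: [0.5757, -0.1636, 0.1105]
tcp_rot: [3.141, -0.0, -0.001]
wrist_force: [0.2, 0.4, -1.7]
grip_width: 0.0596
grip_force: 65.0
```

{"name": "send_rows", "arguments": {"steps": [[0,0,0.15,0,0,0,-1],[0,0,0.15,0,0,0,-1],[0,0,0.1,0,0,0,-1],[0,0,0,0,0,0,-1],[0,0,0,0,0,0,-1]]}}

```text
t: 8.4
tool_pos: [0.5756, -0.1635, 0.1024]
tcp_rot: [3.141, -0.0, -0.001]
wrist_force: [0.6, -0.9, -1.7]
grip_width: 0.06
grip_force: 65.1
```

{"name": "send_rows", "arguments": {"steps": [[0,0,0.05,0,0,0,-1],[0,0,0.05,0,0,0,-1],[0,0,0,0,0,0,-1]]}}

```text
t: 8.65
tool_pos: [0.5761, -0.1637, 0.1018]
tcp_rot: [3.141, -0.002, -0.001]
wrist_force: [0.0, 0.2, 3.7]
grip_width: 0.0604
grip_force: 65.6
```

There is contact at z = 0.102, the expected home height. I'll release and lift.

{"name": "send_rows", "arguments": {"steps": [[0,0,0,0,0,0,0.5],[0,0,0,0,0,0,1],[0,0,0,0,0,0,1],[0,0,0,0,0,0,1],[0,0,0,0,0,0,1],[0,0,0,0,0,0,1],[0,0,-0.5,0,0,0,1],[0,0,-1,0,0,0,1],[0,0,-1,0,0,0,1],[0,0,-1,0,0,0,1],[0,0,-1,0,0,0,1],[0,0,-0.4,0,0,0,1],[0,0,0,0,0,0,1]]}}

```text
t: 9.73
tool_pos: [0.5766, -0.1637, 0.2016]
tcp_rot: [3.141, -0.005, -0.001]
wrist_force: [0.1, -0.5, 0.0]
grip_width: 0.0854
grip_force: 0.0
```

{"name": "send_rows", "arguments": {"steps": [[-0.49,-0.92,0,0,0,0,1],[-0.49,-0.92,0,0,0,0,1],[-0.49,-0.92,0,0,0,0,1],[-0.49,-0.92,0,0,0,0,1],[-0.49,-0.92,0,0,0,0,1],[-0.49,-0.92,0,0,0,0,1],[-0.49,-0.92,0,0,0,0,1],[-0.49,-0.92,0,0,0,0,1],[-0.49,-0.92,0,0,0,0,1],[-0.49,-0.92,0,0,0,0,1],[-0.49,-0.92,0,0,0,0,1],[-0.49,-0.92,0,0,0,0,1],[-0.49,-0.92,0,0,0,0,1],[-0.49,-0.92,0,0,0,0,1],[0,0,0,0,0,0,1],[0,0,0,0,0,0,1]]}}

```text
t: 11.07
tool_pos: [0.438, 0.0949, 0.1973]
tcp_rot: [3.141, 0.001, 0.001]
wrist_force: [-0.5, -0.4, -0.3]
grip_width: 0.0853
grip_force: 0.0
```

```bash
python3 - <<'E'
from station import sensors, optics
from h import *
s=sensors.sense();p=s["tool_pos"];print(p)
o=optics.snapshot("scene");t=optics.snapshot("top")
print(proj(o,[[.575,-.163,.121]]),proj(t,[[.575,-.163,.121],[p[0],p[1],.072]]))
for n,c,z,r in (("stack",(.575,-.163),.121,31),("B",(.4385,.093),.072,31)):
  for cam,k in(("top",t),("scene",o)):
    g=cv2.GaussianBlur(cv2.cvtColor(rect(k,c,z),cv2.COLOR_BGR2GRAY),(5,5),1)
    H=cv2.HoughCircles(g,cv2.HOUGH_GRADIENT_ALT,1,10,param1=60,param2=.3,minRadius=54,maxRadius=67)
    if H is not None:
      for u,v,rr in H[0][:3,:3]: print(n,cam,(np.array(c)+.055-.0005*np.array([v+.5,u+.5])).round(4),rr/2)
a=cv2.resize(o["color"][150:310,220:480],None,fx=1.6,fy=1.6,interpolation=cv2.INTER_CUBIC)
b=cv2.resize(t["color"][110:270,260:480],None,fx=1.6,fy=1.6,interpolation=cv2.INTER_CUBIC)
cv2.imwrite("pics/c4.png",np.hstack([a,b]))
E
```

```text
[0.43800417 0.09486642 0.19727059]
[[446.5311062  224.27037545]] [[442.93028355 171.05795606]
 [306.9258418  238.81981413]]
stack top [ 0.5602 -0.1618] 30.618835
stack top [ 0.5652 -0.1458] 31.030243
stack top [ 0.5747 -0.1623] 27.863792
stack scene [ 0.5747 -0.1638] 31.928509
stack scene [ 0.5747 -0.1638] 27.936104
B scene [0.4392 0.0937] 29.33126
```

View pics/c4.png

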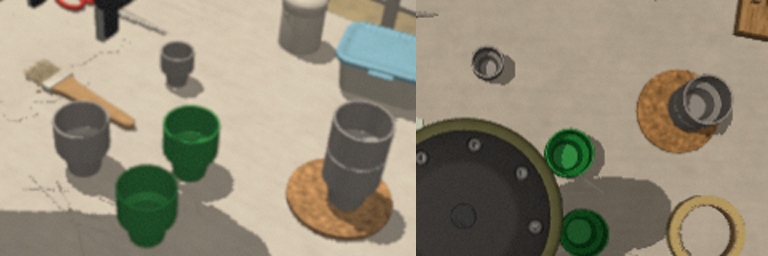

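Both views put A home in the base at z 0.121, centred at (0.5747, -0.163), and everything else is undisturbed. Next is B.

{"name": "send_rows", "arguments": {"steps": [[0.05,0.08,0.8,0,0,0,1],[0,0,0.9,0,0,0,1],[0,0,0.9,0,0,0,1],[0,0,0.9,0,0,0,1],[0,0,0.9,0,0,0,1],[0,0,0.8,0,0,0,1],[0,0,0.8,0,0,0,1],[0,0,0.7,0,0,0,1],[0,0,0.7,0,0,0,1],[0,0,0,0,0,0,1],[0,0,0,0,0,0,0.2],[0,0,0,0,0,0,-0.2],[0,0,0,0,0,0,-1],[0,0,0,0,0,0,-1],[0,0,0,0,0,0,-1],[0,0,0,0,0,0,-1],[0,0,0,0,0,0,-1]]}}

```text
t: 12.58
tool_pos: [0.4405, 0.0928, 0.0518]
tcp_rot: [-3.141, -0.003, -0.0]
wrist_force: [1.0, -0.5, 6.2]
grip_width: 0.0609
grip_force: 65.5
```

{"name": "send_rows", "arguments": {"steps": [[0,0,-0.3,0,0,0,-1],[0,0,-0.7,0,0,0,-1],[0,0,-1,0,0,0,-1],[0,0,-1,0,0,0,-1],[0,0,-1,0,0,0,-1],[0,0,-1,0,0,0,-1],[0,0,-1,0,0,0,-1],[0,0,-1,0,0,0,-1],[0,0,-1,0,0,0,-1],[0,0,-0.7,0,0,0,-1],[0,0,-0.3,0,0,0,-1],[0,0,0,0,0,0,-1]]}}

```text
t: 13.58
tool_pos: [0.4398, 0.0929, 0.2313]
tcp_rot: [-3.141, -0.001, -0.001]
wrist_force: [0.3, -0.7, -0.6]
grip_width: 0.0608
grip_force: 65.2
```

{"name": "send_rows", "arguments": {"steps": [[0.25,0.5,0,0,0,0,-1],[0.48,0.9,0,0,0,0,-1],[0.48,0.9,0,0,0,0,-1],[0.48,0.9,0,0,0,0,-1],[0.48,0.9,0,0,0,0,-1],[0.48,0.9,0,0,0,0,-1],[0.48,0.9,0,0,0,0,-1],[0.48,0.9,0,0,0,0,-1],[0.48,0.9,0,0,0,0,-1],[0.48,0.9,0,0,0,0,-1],[0.48,0.9,0,0,0,0,-1],[0.48,0.9,0,0,0,0,-1],[0.48,0.9,0,0,0,0,-1],[0.48,0.9,0,0,0,0,-1],[0.25,0.5,0,0,0,0,-1],[0,0,0,0,0,0,-1],[0,0,0,0,0,0,-1],[0,0,0,0,0,0,-1]]}}

```text
t: 15.08
tool_pos: [0.5739, -0.1608, 0.2297]
tcp_rot: [-3.141, 0.001, -0.0]
wrist_force: [-0.3, 0.1, -1.1]
grip_width: 0.061
grip_force: 65.2
```

{"name": "send_rows", "arguments": {"steps": [[0.1,0.12,0.3,0,0,0,-1],[0,0,0.6,0,0,0,-1],[0,0,0.6,0,0,0,-1],[0,0,0.6,0,0,0,-1],[0,0,0.5,0,0,0,-1],[0,0,0.4,0,0,0,-1],[0,0,0.4,0,0,0,-1],[0,0,0.3,0,0,0,-1],[0,0,0.2,0,0,0,-1],[0,0,0,0,0,0,-1],[0,0,0,0,0,0,-1]]}}

```text
t: 16.0
tool_pos: [0.5763, -0.164, 0.1525]
tcp_rot: [3.141, -0.0, -0.001]
wrist_force: [-0.9, 0.5, -0.6]
grip_width: 0.0609
grip_force: 65.3
```

{"name": "send_rows", "arguments": {"steps": [[0,0,0.2,0,0,0,-1],[0,0,0.15,0,0,0,-1],[0,0,0.1,0,0,0,-1],[0,0,0.05,0,0,0,-1],[0,0,0.04,0,0,0,-1],[0,0,0,0,0,0,-1],[0,0,0,0,0,0,-1]]}}

```text
t: 16.58
tool_pos: [0.5763, -0.1639, 0.1419]
tcp_rot: [3.141, -0.001, -0.001]
wrist_force: [-1.5, 0.2, -0.9]
grip_width: 0.0606
grip_force: 65.4
```

{"name": "send_rows", "arguments": {"steps": [[0,0,0.05,0,0,0,-1],[0,0,0.03,0,0,0,-1],[0,0,0,0,0,0,-1]]}}

```text
t: 16.83
tool_pos: [0.5769, -0.1641, 0.1414]
tcp_rot: [3.141, -0.002, -0.001]
wrist_force: [-0.8, 0.9, 4.1]
grip_width: 0.0609
grip_force: 65.9
```

Contact again at the expected home height. I'll release, lift and back off.

{"name": "send_rows", "arguments": {"steps": [[0,0,0,0,0,0,0.5],[0,0,0,0,0,0,1],[0,0,0,0,0,0,1],[0,0,0,0,0,0,1],[0,0,0,0,0,0,1],[0,0,0,0,0,0,1],[0,0,-0.5,0,0,0,1],[0,0,-1,0,0,0,1],[0,0,-1,0,0,0,1],[0,0,-1,0,0,0,1],[0,0,-1,0,0,0,1],[-0.5,-0.9,0,0,0,0,1],[-0.5,-0.9,0,0,0,0,1],[-0.5,-0.9,0,0,0,0,1],[-0.5,-0.9,0,0,0,0,1],[-0.5,-0.9,0,0,0,0,1],[-0.5,-0.9,0,0,0,0,1],[-0.5,-0.9,0,0,0,0,1],[-0.5,-0.9,0,0,0,0,1],[0,0,0,0,0,0,1]]}}

```text
t: 18.5
tool_pos: [0.4955, -0.0178, 0.2314]
tcp_rot: [-3.141, -0.002, 0.002]
wrist_force: [0.2, -0.5, -0.4]
grip_width: 0.0854
grip_force: 0.0
```

```bash
python3 - <<'E'
from station import sensors, optics
from h import *
s=sensors.sense();print(s["tool_pos"],s["t"])
o=optics.snapshot("scene");t=optics.snapshot("top")
print(proj(o,[[.575,-.163,.162]]),proj(t,[[.575,-.163,.162]]))
for n,c,z in (("stack",(.575,-.163),.162),("small",(.625,.106),.05)):
  for cam,k in(("top",t),("scene",o)):
    g=cv2.GaussianBlur(cv2.cvtColor(rect(k,c,z),cv2.COLOR_BGR2GRAY),(5,5),1)
    H=cv2.HoughCircles(g,cv2.HOUGH_GRADIENT_ALT,1,10,param1=60,param2=.3,minRadius=36,maxRadius=67)
    if H is not None:
      for u,v,rr in H[0][:3,:3]: print(n,cam,(np.array(c)+.055-.0005*np.array([v+.5,u+.5])).round(4),rr/2)
a=cv2.resize(o["color"][150:310,280:500],None,fx=1.7,fy=1.7,interpolation=cv2.INTER_CUBIC)
b=cv2.resize(t["color"][110:270,260:480],None,fx=1.7,fy=1.7,interpolation=cv2.INTER_CUBIC)
cv2.imwrite("pics/c5.png",np.hstack([a,b]))
E
```

```text
[ 0.49548603 -0.01775505  0.23140736] 18.5
[[451.38995645 204.15885034]] [[449.61019745 167.66024824]]
stack scene [ 0.5742 -0.1653] 29.772692
small top [0.6247 0.1082] 21.464664
small top [0.6217 0.0968] 27.859364
small top [0.6217 0.0968] 21.766075
small scene [0.6257 0.1042] 20.986898
```

View pics/c5.png

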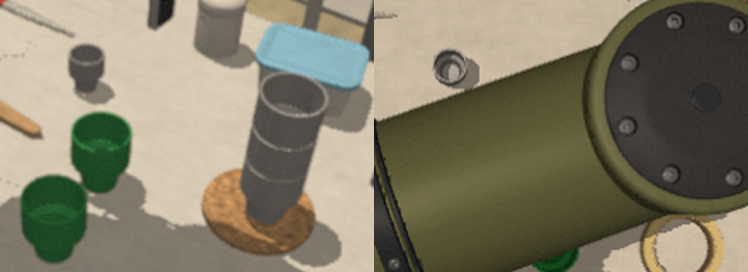

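The three beakers stand in one straight stack on the trivet, with evenly spaced collars and the top rim at crop (294,95). The small beaker hasn't moved and the gripper is clear.

```bash
python3 -c "
from station import job_done
print(job_done())"
```

```text
the job is handed in; nothing more can be done
None
```

Both loose full-size beakers are nested fully home in the one on the trivet, the small and green beakers are untouched, and the job was handed in at about 18.5 s; the hand-in returned no verdict.

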